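# Open the gas knob of the saucepan's burner

### The arm

A 7-joint arm with a two-finger parallel gripper is mounted at the origin on the work surface. World frame = base frame: x ahead of the robot, y to its left, z up, the work surface at z = 0. Lengths are in mm, angles in rad, forces in N, time in s.
With the tool pointing down it reaches from about 400 to 875 mm from the base axis. Payload 4.4 kg.
Tool frame: the origin (TCP) lies on the mounting face of the last link; the fingertips stand 173 mm ahead of it and the grasp point (between the pads) lies 155 mm ahead of it; z points along the fingers, y is the line along which they close (so a half turn about z gives the same grasp; the last joint's range is limited). The gripper opens to 85 mm and grips with 20 to 120 N. Pads are 22 mm wide; open, the fingers measure 114 mm over their backs; the gripper's body (76 mm by 85 mm) begins 54 mm behind the grasp point. The pads swing forward as they close: fully open they stand 13 mm farther back than shut.
Start: joints at [1.191, 0.628, 0.038, 1.517, -0.027, 0.996, -0.02], TCP at [200.66, -618.265, 404.713] pointing down, gripper open.
Joint ranges: [-3.06, 3.06], [-0.37, 2.12], [-1.25, 1.32], [0.18, 2.47], [-1.1, 4.24], [0.23, 1.98], [-2.94, 2.94]. Speed limits (rad/s): [2.57, 2.57, 3.14, 3.14, 3.14, 3.14, 3.14].

### API

Orientations are given as [roll, pitch, yaw] about the fixed x, y, z axes, in that order (R = Rz(yaw) Ry(pitch) Rx(roll)).
In Python, from cell import * gives the robot as it stands. The module is installed in compiled form; this text tells all that it offers.
- The arm moves only by the tool jog_arm, never from a script. Its argument "steps" is a list of rows, each a list of 7 numbers: the opening, from -1 (shut) to 1 (fully open), so that 0 is half open, then the shift along the tool's x, y, z as a fraction of full scale, then the turn, a rotation vector about the tool's x, y, z as a fraction of full scale. A call has 1 to 10 rows; each row shifts and turns the commanded pose from where the row before left it, along the tool's axes as they then stand; what a row does not reach is not made up. Full scale, the value 1, is 500 mm for a shift and 2 rad for a turn. A row lasts 1/8 s, in which the tool goes at most 62.5 mm and 10.7 degrees, less where a joint would pass 70% of its speed; a pose out of reach is approached as far as the arm can. A call with a number of a shift or a turn outside -1 to 1 is refused whole. A call with a gripper value outside its range is refused whole. The fingers move at their own pace and stop on an object; the grip force is fixed at half the most. Time passes only in rows, so rows that do not move let the fingers close. It gives the time, the measured TCP pose, the force, the opening and the grip force at its end, in the units of the state.
- read_state(): the state, without advancing time (a new reading comes with each control period).
- get_image(name): name is "scene" or "top"; returns a dict with "pixels" (480x640x3 uint8, red, green, blue), "depth" (480x640 float32, mm along the optical axis (not along the pixel's ray), 0 where there is no reading), "vertical_fov" (degrees; the focal length in pixels is half the picture's height over the tangent of half this angle, whatever the lens; pixels are square), "cx", "cy" (the principal point, pixels), "R" (3x3) and "t" (3): a world point X has camera coordinates R X + t. Camera axes: x right, y down, z forward; pixel columns grow to the right and rows downward; lengths in mm; the calibration is good to about 2 mm. A picture is of the moment at which its call begins.
- finish_job(): hands the job in; it is judged then, once.
The state is a dict: "clock": time; "qpos": joint angles; "qd": joint speeds; "tau": joint torques, N m; "eef_pos": TCP position; "tool_rot": TCP orientation; "force": force on the tool from outside, world axes, zero at the start; "torque": the same for the moment, N m; "width": finger opening in mm; "gripper_force": force on a finger pad.
Only numpy, scipy, OpenCV 4.12 (cv2) and the standard library are available. Lean on these libraries where they do the work, as an engineer would, in place of code of your own. Each camera call takes 0.05 s, during which the arm holds its last target. There are 200 camera calls.

### The job

Switch on the burner that the saucepan stands on: push its knob down and, keeping it pushed, turn it anticlockwise past the safety stop to a full quarter turn, then let go. Leave the other burner's knob off and do not shift the saucepan.

Things in the scene. Friction and masses are not known exactly. Their poses are not given: they have to be found in the camera images.
- hob: stainless two-burner gas hob, fixed, 340 mm deep (x) by 500 wide (y), top plate 55 mm above the counter. Origin: centre of its underside; x from the knob strip to the burners, y to the left burner. Burner centres at x 60, y +140 (left) and -140 mm (right), pan supports 22 mm high. Knob axes at x -120, y +70 (left) and -70 mm (right).
- knob_left: left knob, works the left burner (+y). Black plastic: round skirt 52 mm wide, 8 mm high; on it a round grip 38 mm wide, 26 mm high, white line on its top from the axis to +x. Origin: on the axis at the skirt's underside, 10 mm above the hob plate (2 mm when pushed in). z up, x along the line. Off: x parallel to hob x. Turns only anticlockwise from above, to an end stop at 100 deg.
- knob_right: right knob, same as the left, works the right burner (-y). Both knobs: safety stop at about 10 deg unless pushed down at least 5.5 mm of the 8 mm spring travel (2.4 N at first, 7.2 N at the bottom) and kept down until past 60 deg; then it may spring up, and it stays at the angle where it is left (light friction). It can be pushed and turned by its grip in one grasp.
- saucepan: open stainless saucepan with one long straight dark handle, 140 mm across and 75 mm high, about 0.7 kg, standing loose on one of the two burners; the other burner carries a lidded casserole with two small ears. Origin: centre of its underside, 77 mm above the counter; x along the handle, which reaches 223 mm from the centre at 70 mm above the underside.

How it is judged:
By the outcome, as a careful person would: the job done as asked, in the order asked, and still so for the second after the job is handed in, with the robot touching nothing.
It also fails if it takes over 35 s, if anything falls off the work surface, if the arm or the gripper's body presses on something with over 40 N, if the wrist force passes 120 N, or if a joint passes its speed limit or range.

## Working session

There is one attempt and no reset: what is moved stays moved. The work goes in short steps, Python scripts to look and compute and a tool call to move; the robot and the scene stay as the last step left them, time stands still between calls to the robot, and variables do not carry over. Pictures are saved under pics/ and viewed, at most 10 in all, crops included, and the job is handed in when it is done.

Besides the shell and the picture viewer there is one more tool, called by a JSON object that holds its "method" and its "body". jog_arm: Moves the arm, as the interface text tells. Shift numbers are shares of 500 mm and turn numbers shares of 2 rad, none past 1 either way. Its arguments: {"type":"object","properties":{"steps":{"type":"array"}},"required":["steps"]}

```bash
mkdir -p pics; python3 - <<'E'
from cell import *
import cv2,numpy as np
print(read_state())
for n in("top","scene"):
    d=get_image(n); cv2.imwrite(f"pics/{n}0.png",d["pixels"][:,:,::-1]); np.savez(f"{n}0.npz",**d)
    print(n,d["vertical_fov"],d["cx"],d["cy"],d["R"],d["t"])
E
```

```text
{'clock': 0.0, 'qpos': array([ 1.19118029,  0.62935027,  0.03848612,  1.51836565, -0.02698838,
        0.99629656, -0.02002427]), 'qd': array([-8.35081998e-05,  1.27322605e-04, -3.34947160e-04,  5.91515667e-04,
       -1.40882667e-03,  4.30629376e-04, -2.51576376e-04]), 'tau': array([-2.03137593e-04, -5.63400793e+01,  1.22599360e+00, -1.93447387e+01,
        1.10557958e-02,  1.04357812e-02,  5.95713516e-06]), 'eef_pos': array([ 200.56786971, -617.97302905,  403.78765529]), 'tool_rot': array([-3.13969290e+00,  6.10368631e-05,  3.13762468e-01]), 'force': array([-0.13933488, -0.23220835,  0.11713339]), 'torque': array([-0.00774192,  0.0105655 ,  0.01877409]), 'gripper_force': 0.0, 'width': 85.74987030748069}
top 45.976491868530736 312.4099641978935 243.7508803274939 [[ 4.12368358e-05 -9.99537927e-01 -3.03962390e-02]
 [-9.82083356e-01  5.68760149e-03 -1.88361179e-01]
 [ 1.88447024e-01  2.98594078e-02 -9.81629327e-01]] [ 24.26547501 646.65363291 624.86899454]
scene 53.1441972894902 324.6518023212819 234.19701041496407 [[-0.82104099  0.57085869  0.0034707 ]
 [ 0.40909119  0.59259656 -0.69388307]
 [-0.3981659  -0.56828661 -0.72007933]] [ 503.21041842 -204.30261039  973.67921529]
```

View pics/top0.png

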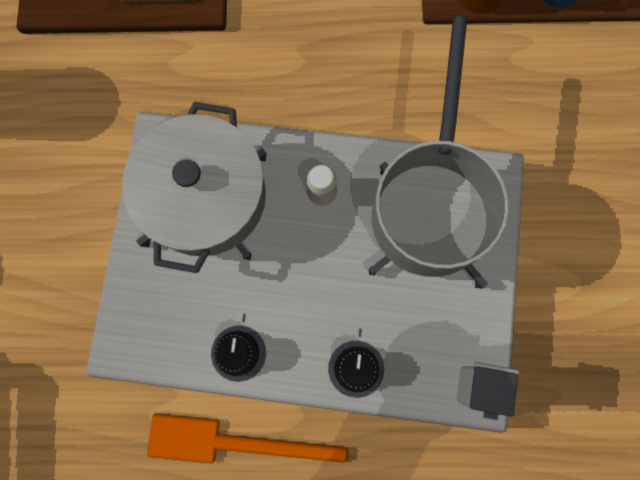

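View pics/scene0.png

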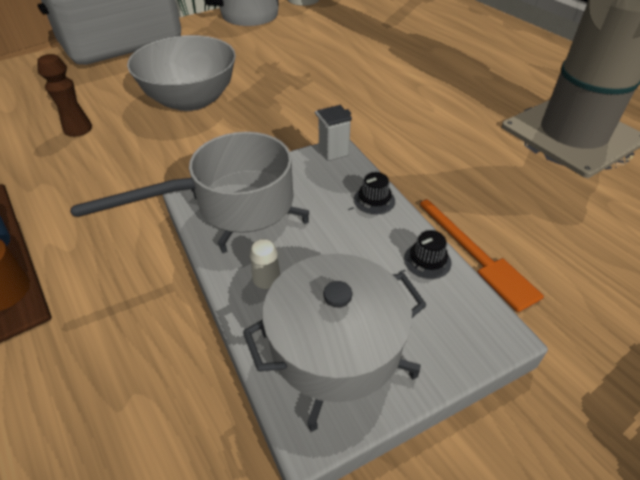

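The top view shows the saucepan at (441,205) on the right burner with its handle pointing away. The right knob is at (357,368), the left knob at (238,352), and a small box stands at (494,390). The target is knob_right. Next I'll measure it.

```bash
cat > h.py <<'E'
import numpy as np,cv2
def K(d): return 240/np.tan(np.radians(float(d["vertical_fov"]))/2)
def ray(d,u,v,z):
    f=K(d);R,t=d["R"],d["t"];c=-R.T@t
    r=R.T@np.array([(u-d["cx"])/f,(v-d["cy"])/f,1]);return c+r*(z-c[2])/r[2]
def cloud(d):
    f=K(d);v,u=np.mgrid[:480,:640];D=d["depth"]
    P=np.stack([(u-d["cx"])/f*D,(v-d["cy"])/f*D,D],-1)-d["t"]
    return P@d["R"]
E
python3 - <<'E'
from h import *
for n,boxes in(("top",dict(R=(322,335,392,405),L=(205,320,272,385))),("scene",dict(R=(350,165,400,215),L=(400,225,455,280)))):
    d=dict(np.load(n+"0.npz"));P=cloud(d);g=d["pixels"].max(2)
    for k,(a,b,c,e) in boxes.items():
        Q=P[b:e,a:c].reshape(-1,3);G=g[b:e,a:c].ravel()
        top=Q[(Q[:,2]>92)&(Q[:,2]<108)];sk=Q[(Q[:,2]>67)&(Q[:,2]<78)&(G<60)]
        for nm,S in(("top",top),("skirt",sk)):
            if len(S)>10:
                (x,y),r=cv2.minEnclosingCircle(S[:,:2].astype(np.float32)); print(n,k,nm,len(S),np.round([x,y,r],1),"zmed",np.round(np.median(S[:,2]),1),"mean",S[:,:2].mean(0).round(1))
        w=(g[b:e,a:c]>130)&(P[b:e,a:c,2]>90)
        S=P[b:e,a:c][w]
        if len(S)>4: print(" line",S.mean(0).round(1),cv2.fitLine(S[:,:2].astype(np.float32),2,0,.01,.01).ravel().round(2))
d=dict(np.load("top0.npz"));P=cloud(d)
hp=(abs(P[...,2]-55)<6).astype(np.uint8);hp[460:]=0
n,l,s,_=cv2.connectedComponentsWithStats(hp);i=1+s[1:,4].argmax()
r=cv2.minAreaRect(P[l==i][:,:2].astype(np.float32));print("hob",r)
for nm,(a,b,c,e) in dict(box=(465,360,525,420),white=(300,160,340,200),spat=(140,405,350,470)).items():
    Q=P[b:e,a:c].reshape(-1,3);Q=Q[Q[:,2]>(62 if nm!="spat" else 6)];print(nm,Q.min(0).round(),Q.max(0).round())
Q=P[130:275,370:515].reshape(-1,3);Q=Q[(abs(Q[:,2]-152)<5)];print("pan",cv2.minEnclosingCircle(Q[:,:2].astype(np.float32)))
E
```

```text
top R top 981 [499.1 -28.4  19.9] zmed 99.3 mean [499.  -28.1]
top R skirt 635 [499.1 -28.3  25.9] zmed 73.4 mean [500.1 -26.7]
 line [509.6 -23.7 215.6] [ 3.0000e-01  9.5000e-01  5.0964e+02 -2.3710e+01]
top L top 964 [517.1 110.5  19.9] zmed 99.2 mean [516.9 109.7]
top L skirt 556 [517.1 110.5  25.9] zmed 73.3 mean [516.7 104.3]
 line [524.9 100.2 154.3] [8.0000e-02 1.0000e+00 5.2489e+02 1.0024e+02]
scene R top 392 [502.3 -25.5  20.1] zmed 98.3 mean [504.2 -23.3]
scene R skirt 317 [503.2 -25.1  26. ] zmed 72.5 mean [511.7 -15.8]
scene L top 552 [520.5 112.9  20.3] zmed 98.4 mean [522.  114.7]
scene L skirt 404 [520.9 113.6  25.5] zmed 72.4 mean [530.8 121.3]
 line [567.4 141.8 150.3] [  0.79   0.61 567.36 141.82]
hob ((626.897705078125, 25.414352416992188), (499.241455078125, 339.9458923339844), 82.6629638671875)
box [ 450. -193.   72.] [517.   2. 736.]
white [517.  -7.  63.] [728.  29. 736.]
spat [385. -20.   6.] [517. 229. 736.]
pan ((680.0118408203125, -119.30509948730469), 77.34210205078125)
```

{"method": "jog_arm", "body": {"steps": [[1,0.08,-0.08,0,0,0,0],[1,0.08,-0.08,0,0,0,0],[1,0.08,-0.08,0,0,0,0],[1,0.08,-0.08,0,0,0,0],[1,0.08,-0.08,0,0,0,0],[1,0.08,-0.08,0,0,0,0],[1,0.08,-0.08,0,0,0,0],[1,0.08,-0.08,0,0,0,0],[1,0.08,-0.08,0,0,0,0],[1,0.08,-0.08,0,0,0,0]]}}

```text
clock: 1.35
eef_pos: [458.2, -112.6, 404.7]
tool_rot: [3.141, 0.0, 0.314]
force: [0.8, -0.5, 0.9]
width: 85.2
gripper_force: 0.0
```

```bash
cat >> h.py <<'E'
from scipy.spatial.transform import Rotation as Ro
def goto(s,target):
    R=Ro.from_euler("xyz",s["tool_rot"]).as_matrix()
    print(s["clock"],s["eef_pos"].round(1),s["tool_rot"].round(3),"q",s["qpos"].round(2),"F",s["force"].round(1),"T",s["torque"].round(2),"w",round(s["width"],1),round(s["gripper_force"],1))
    print("tool shift mm",(R.T@(np.array(target)-s["eef_pos"])).round(1))
E
python3 - <<'E'
from cell import *
from h import *
goto(read_state(),(501,-27,300))
P=cloud(dict(np.load("top0.npz")))
Q=P[365:420,465:522].reshape(-1,3);Q=Q[(Q[:,2]>75)&(Q[:,2]<200)];print("box",Q.min(0).round(),Q.max(0).round())
E
```

```text
1.35 [ 458.2 -112.6  404.7] [3.141 0.    0.314] q [ 0.2   0.38 -0.02  2.    0.01  0.77 -1.09] F [ 0.8 -0.5  0.9] T [-0.01 -0.05 -0.02] w 85.2 0.0
tool shift mm [ 67.2 -68.3 104.7]
box [ 450. -193.   76.] [ 504. -141.  137.]
```

{"method": "jog_arm", "body": {"steps": [[1,0.067,-0.068,0.04,0,0,0],[1,0.067,-0.068,0.04,0,0,0],[1,0,0,0.065,0,0,0],[1,0,0,0.064,0,0,0],[1,0,0,0,0,0,0]]}}

```text
clock: 1.98
eef_pos: [499.4, -28.8, 298.3]
tool_rot: [-3.14, 0.005, 0.314]
force: [0.1, 0.6, 0.7]
width: 86.0
gripper_force: 0.0
```

```bash
python3 - <<'E'
from cell import *
from h import *
goto(read_state(),(501,-27,250))
a=get_image("scene")["pixels"][60:300,260:540];b=get_image("top")["pixels"][220:460,220:500]
cv2.imwrite("pics/c1.png",cv2.resize(np.hstack([a,b])[:,:,::-1],(800,343),interpolation=cv2.INTER_CUBIC))
E
```

```text
1.975 [499.4 -28.8 298.3] [-3.14   0.005  0.314] q [ 0.02  0.58 -0.03  2.03  0.03  0.54 -1.28] F [0.1 0.6 0.7] T [-0.05 -0.01  0.01] w 86.0 0.0
tool shift mm [ 2.4 -1.1 48.3]
```

View pics/c1.png

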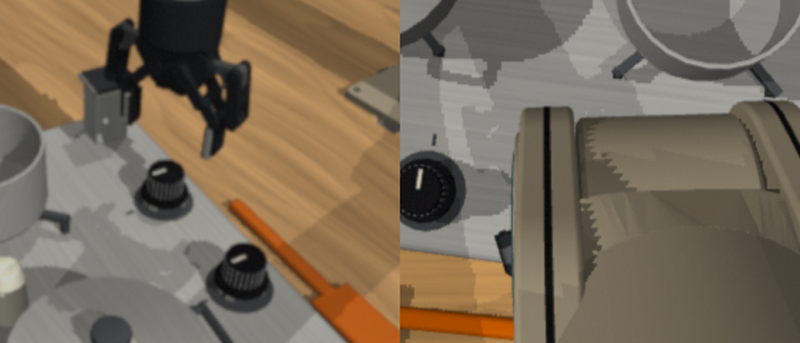

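The scene view shows the open gripper hanging around the right knob, at about (165,190) in the crop, with its fingers clear of the box. I'll descend now.

{"method": "jog_arm", "body": {"steps": [[1,0.004,-0.002,0.048,0,0,0],[1,0,0,0.048,0,0,0],[1,0,0,0,0,0,0],[1,0,0,0,0,0,0]]}}

```text
clock: 2.58
eef_pos: [502.6, -27.6, 253.6]
tool_rot: [3.141, -0.002, 0.313]
force: [0.8, -0.1, 0.5]
width: 85.3
gripper_force: 0.0
```

```bash
python3 - <<'E'
from cell import *
from h import *
goto(read_state(),(501,-27,250))
E
```

```text
2.575 [502.6 -27.6 253.6] [ 3.141e+00 -2.000e-03  3.130e-01] q [ 0.01  0.66 -0.02  2.05  0.03  0.43 -1.29] F [ 0.8 -0.1  0.5] T [ 0.03 -0.03  0.01] w 85.3 0.0
tool shift mm [-1.4 -1.1  3.6]
```

{"method": "jog_arm", "body": {"steps": [[-1,-0.002,0,0.006,0,0,0],[-1,0,0,0,0,0,0],[-1,0,0,0,0,0,0],[-1,0,0,0,0,0,0],[-1,0,0,0,0,0,0],[-1,0,0,0,0,0,0]]}}

```text
clock: 3.32
eef_pos: [501.0, -27.0, 249.2]
tool_rot: [-3.141, -0.0, 0.314]
force: [-1.2, 4.7, 1.9]
width: 36.0
gripper_force: 59.8
```

```bash
python3 - <<'E'
from cell import *
from h import *
goto(read_state(),(501,-27,242))
a=get_image("scene")["pixels"][100:250,300:500]
cv2.imwrite("pics/c2.png",cv2.resize(a[:,:,::-1],(800,600),interpolation=cv2.INTER_CUBIC))
E
```

```text
3.325 [501.  -27.  249.2] [-3.141 -0.     0.314] q [ 0.01  0.67 -0.02  2.06  0.03  0.42 -1.29] F [-1.2  4.7  1.9] T [ 0.97  0.24 -0.03] w 36.0 59.8
tool shift mm [ 0.  -0.   7.2]
```

View pics/c2.png

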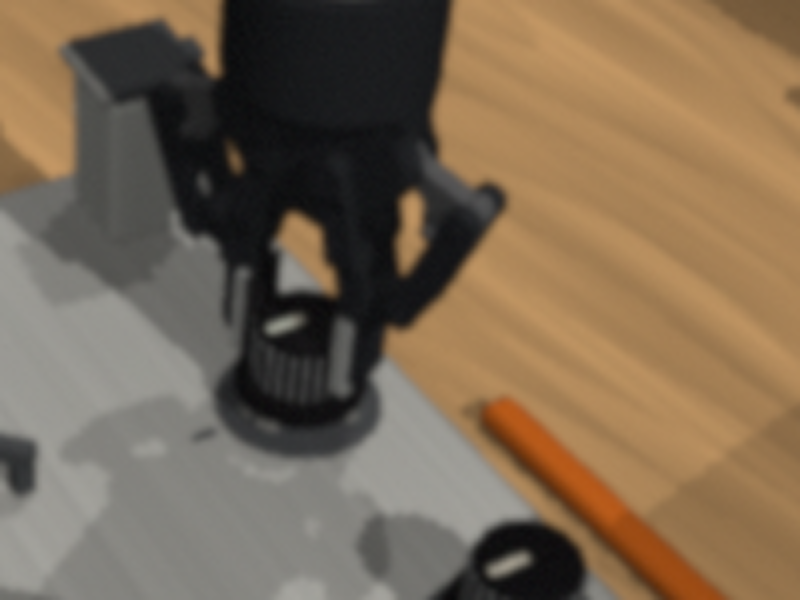

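The crop shows the fingers on both sides of the right knob's grip, at about (300,350), with the tips just above the skirt. I'll push down.

{"method": "jog_arm", "body": {"steps": [[-1,0,0,0.008,0,0,0],[-1,0,0,0.008,0,0,0],[-1,0,0,0,0,0,0],[-1,0,0,0,0,0,0]]}}

```text
clock: 3.88
eef_pos: [500.9, -27.0, 242.4]
tool_rot: [-3.141, -0.001, 0.315]
force: [-3.7, 5.3, 16.2]
width: 36.3
gripper_force: 61.6
```

```bash
python3 - <<'E'
from cell import *
from h import *
goto(read_state(),(501,-27,241.5))
P=cloud(get_image("scene"));Q=P[165:215,350:400].reshape(-1,3);print(np.histogram(Q[:,2],bins=np.arange(54,104,2)))
E
```

```text
3.875 [500.9 -27.  242.4] [-3.141e+00 -1.000e-03  3.150e-01] q [ 0.01  0.68 -0.02  2.06  0.03  0.4  -1.29] F [-3.7  5.3 16.2] T [ 1.02  0.85 -0.07] w 36.3 61.6
tool shift mm [0.  0.  0.9]
(array([471, 236,  43,  34,  73, 101,  28,  24,  21,  22,  35,  30,  36,
        34,  47,  35,  54, 104, 206,  43,  28,  27,  31,  27]), array([ 54,  56,  58,  60,  62,  64,  66,  68,  70,  72,  74,  76,  78,
        80,  82,  84,  86,  88,  90,  92,  94,  96,  98, 100, 102]))
```

The knob is at the bottom: its top fell about 8 mm and the force is 16 N. I'll turn it now.

{"method": "jog_arm", "body": {"steps": [[-1,0,0,0,0,0,-0.08],[-1,0,0,0,0,0,-0.08],[-1,0,0,0,0,0,-0.08],[-1,0,0,0,0,0,-0.08],[-1,0,0,0,0,0,0]]}}

```text
clock: 4.55
eef_pos: [500.7, -26.5, 242.4]
tool_rot: [-3.141, -0.001, 0.956]
force: [-4.7, 5.8, 16.1]
width: 36.0
gripper_force: 61.4
```

```bash
python3 - <<'E'
from cell import *
from h import *
goto(read_state(),(501,-27,241.5))
E
```

```text
4.55 [500.7 -26.5 242.4] [-3.141e+00 -1.000e-03  9.560e-01] q [ 0.12  0.68 -0.18  2.06  0.28  0.42 -0.89] F [-4.7  5.8 16.1] T [1.36 1.08 0.03] w 36.0 61.4
tool shift mm [-0.2  0.5  0.9]
```

{"method": "jog_arm", "body": {"steps": [[-1,0,0,0,0,0,-0.086],[-1,0,0,0,0,0,-0.086],[-1,0,0,0,0,0,-0.086],[-1,0,0,0,0,0,-0.086],[-1,0,0,0,0,0,-0.086],[-1,0,0,0,0,0,-0.086],[-1,0,0,0,0,0,0],[-1,0,0,0,0,0,0]]}}

```text
clock: 5.55
eef_pos: [500.0, -26.1, 242.4]
tool_rot: [-3.142, -0.002, 1.987]
force: [-8.5, 6.6, 19.2]
width: 36.0
gripper_force: 61.6
```

```bash
python3 - <<'E'
from cell import *
from h import *
goto(read_state(),(501,-27,241.5))
a=get_image("scene")["pixels"][100:250,300:500]
cv2.imwrite("pics/c3.png",cv2.resize(a[:,:,::-1],(800,600),interpolation=cv2.INTER_CUBIC))
E
```

```text
5.55 [500.  -26.1 242.4] [-3.142e+00 -2.000e-03  1.987e+00] q [ 0.3   0.72 -0.45  2.05  0.63  0.51 -0.2 ] F [-8.5  6.6 19.2] T [1.51 1.58 0.06] w 36.0 61.6
tool shift mm [-1.2  0.6  0.9]
```

View pics/c3.png

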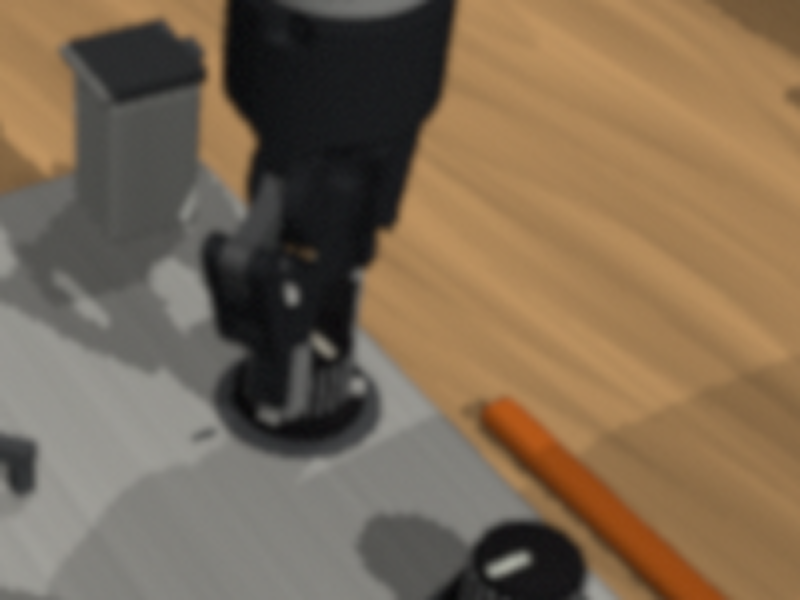

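The crop shows the knob's white line at (322,347) now pointing toward the left knob, so it has turned about 96°. I'll ease up, open and retreat.

{"method": "jog_arm", "body": {"steps": [[-1,0,0,-0.008,0,0,0],[-1,0,0,-0.008,0,0,0],[-1,0,0,0,0,0,0],[1,0,0,0,0,0,0],[1,0,0,0,0,0,0],[1,0,0,0,0,0,0],[1,0,0,0,0,0,0],[1,0,0,-0.04,0,0,0],[1,0,0,-0.1,0,0,0],[1,0,0,-0.1,0,0,0]]}}

```text
clock: 6.85
eef_pos: [500.9, -27.8, 370.3]
tool_rot: [-3.141, -0.001, 1.986]
force: [1.0, -1.1, 0.2]
width: 85.7
gripper_force: 0.0
```

{"method": "jog_arm", "body": {"steps": [[1,0,0,-0.08,0,0,0],[1,0,0.1,0,0,0,0],[1,0.1,0,0,0,0,0],[1,-0.1,-0.1,0,0,0,0],[1,-0.1,0,0,0,0,0],[1,-0.1,0,0,0,0,0],[1,-0.1,0,0,0,0,0],[1,-0.1,0,0,0,0,0],[1,0,0,0,0,0,0]]}}

```text
clock: 7.98
eef_pos: [584.9, -208.4, 408.1]
tool_rot: [-3.14, 0.002, 1.978]
force: [-0.5, 0.7, -0.6]
width: 85.4
gripper_force: 0.0
```

```bash
python3 - <<'E'
from cell import *
from h import *
goto(read_state(),(501,-27,241.5))
b=get_image("top");a=get_image("scene")
cv2.imwrite("pics/c4.png",cv2.resize(np.hstack([a["pixels"][60:300,160:480],b["pixels"][220:460,200:520]])[:,:,::-1],(800,300),interpolation=cv2.INTER_AREA))
for n,d,(u0,v0,u1,v1) in(("R top",b,(335,345,380,392)),("L top",b,(215,330,262,376)),("R sc",a,(360,165,395,205)),("L sc",a,(415,225,450,265))):
    w=(d["pixels"][v0:v1,u0:u1].min(2)>120)
    ys,xs=np.where(w);S=np.array([ray(d,x+u0,y+v0,99) for x,y in zip(xs,ys)])
    if len(S)>5: print(n,len(S),S.mean(0).round(1),S.min(0).round(),S.max(0).round(),cv2.fitLine(S[:,:2].astype(np.float32),2,0,.01,.01).ravel().round(2))
o=np.load("top0.npz")["pixels"][130:275,370:515].astype(int)
print("pan diff",abs(b["pixels"][130:275,370:515].astype(int)-o).mean())
E
```

```text
7.975 [ 584.9 -208.4  408.1] [-3.140e+00  2.000e-03  1.978e+00] q [ 0.67  0.65 -0.63  1.59  0.43  1.05  0.33] F [-0.5  0.7 -0.6] T [0.03 0.06 0.03] w 85.4 0.0
tool shift mm [200.1  -5.  166.3]
R top 44 [505.  -20.3  99. ] [476. -52.  99.] [525.  -3.  99.] [  0.72  -0.69 504.99 -20.3 ]
L top 97 [523.9 113.8  99. ] [493.  78.  99.] [542. 130.  99.] [  0.81  -0.59 523.86 113.75]
R sc 130 [500.  -52.3  99. ] [485. -66.  99.] [518. -42.  99.] [ 9.7000e-01  2.3000e-01  5.0003e+02 -5.2290e+01]
L sc 151 [518.3  98.9  99. ] [504.  80.  99.] [533. 144.  99.] [ 3.0000e-02 -1.0000e+00  5.1826e+02  9.8920e+01]
pan diff 7.1069837495045585
```

View pics/c4.png

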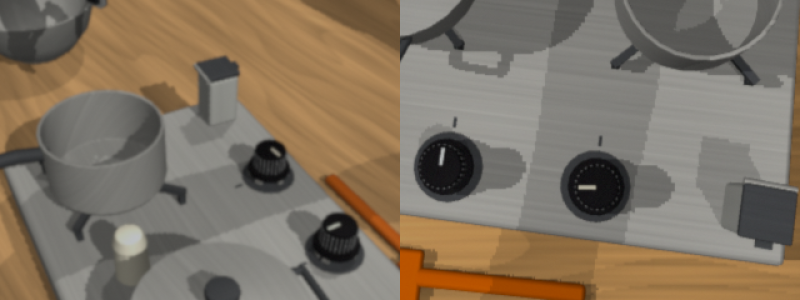

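Both views show the right knob's line pointing left, toward the other knob, at about (588,187) in the crop. The left knob still points to off. I'll measure the angle precisely.

```bash
python3 - <<'E'
from cell import *
from h import *
b=get_image("top");P=cloud(b);g=b["pixels"].min(2)
for n,c in(("R",(499.1,-28.4)),("L",(517.1,110.5))):
    m=(np.hypot(P[...,0]-c[0],P[...,1]-c[1])<17)&(P[...,2]>90)&(P[...,2]<106)
    w=m&(g>100);S=P[w][:,:2];l=cv2.fitLine(S.astype(np.float32),2,0,.01,.01).ravel()
    d=S.mean(0)-c
    print(n,len(S),np.degrees(np.arctan2(*d[::-1])),"fit",np.degrees(np.arctan2(l[1],l[0])),"top z",np.median(P[m][:,2]))
def pan(P):
    Q=P[130:275,370:515].reshape(-1,3);Q=Q[abs(Q[:,2]-152)<3];return cv2.minEnclosingCircle(Q[:,:2].astype(np.float32))
print("hob yaw -7.3",pan(cloud(dict(np.load("top0.npz")))),pan(P))
E
```

```text
R 42 88.9596117337099 fit 88.73139 top z 99.58716664870104
L 40 -6.8679837873923715 fit -7.926335 top z 99.46497526214108
hob yaw -7.3 ((679.987548828125, -117.56001281738281), 76.6929702758789) ((679.8466796875, -117.99034118652344), 76.56629180908203)
```

The right knob stands at 88.8° in world, about 96° from off (the hob is yawed -7.3°), and it has sprung back up. The left knob is off and the pan hasn't moved.

```bash
python3 -c "
from cell import *
print(finish_job())"
```

```text
the job is handed in; nothing more can be done
None
```

The saucepan's burner (right) is on: its knob was pushed down, turned about 96° anticlockwise and let go; the left knob is still off, the saucepan has not moved, and the job is handed in.

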